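# Sweep the bar offcuts into the scrap pan

## Task

Clear the bench plate in the smithy: with the closed fingers, sweep the three rough steel offcuts across the plate and over its edge into the scrap pan, the open pan without dividers that stands against one side of it. Push them along the plate and do not pick them up; leave the upright punch and the collar standing where they are on the plate, and do not disturb the bottle and the can beside the work.

Things in the scene. Friction and masses are not known exactly. Their poses are not given: they have to be found in the camera images.
- plate: Thick steel bench plate, 270 x 250 x 40 mm (its x, y, z), fixed to the bench, flat top without a rim 40 mm above the bench; origin at the centre of its underside, z up. The pan and the tray stand against its two y sides (+y and -y, either way round).
- scrap_pan: Scrap pan: empty open sheet-steel pan without dividers, 250 x 120 mm outside (its x, y), 30 mm high, walls and floor 3 mm, fixed. Its rim is 10 mm below the plate's top; its long side runs along the plate's edge with a 5 mm gap. Origin at the centre of its underside, axes parallel to the plate's. What is pushed over the plate's edge drops into it.
- rivet_tray: Rivet tray at the plate's other side: same outer size and steel as the scrap pan but split by dividers into eight compartments with finished rivets in them. Nothing belongs there. Fixed; origin at the centre of its underside.
- flat_stub: Offcut: loose piece of flat bar, dark steel, 34 x 24 x 14 mm (its x, y, z), about 90 g, lying on the plate at any yaw; origin at its centre.
- square_stub: Offcut: loose piece of square bar, dark steel, 30 x 20 x 20 mm (its x, y, z), about 95 g, lying on the plate at any yaw; origin at its centre.
- angle_stub: Offcut: loose short piece of angle bar, dark steel, 30 x 30 mm (its x, y) and 20 mm high, about 60 g: a 6 mm thick foot lying on the plate and a 6 mm thick leg standing along its +y edge; any yaw; origin at the middle of this 30 x 30 x 20 mm outline. The three offcuts lie in three lanes about 90 mm apart along the plate's x (which is in which varies), near the middle of its y.
- punch: Steel punch standing upright on the plate between two lanes, 24 mm thick, 50 mm tall with a tapered top; origin at the centre of its underside. Stays.
- collar: Forged steel collar (short tube) standing on the plate between two lanes, 28 mm outside diameter, 16 mm bore, 22 mm tall; origin at the centre of its underside. Stays.
- oil_bottle: Black oil bottle, 64 mm thick, 150 mm tall, standing to the right; origin under its centre; stays.
- flux_can: Steel can, 72 mm thick, 90 mm tall, standing to the left; origin under its centre; stays.

How it is judged:
By the outcome, as a careful person would: the job done as asked, in the order asked, and still so for the second after the job is handed in, with the robot touching nothing.
It also fails if it takes over 64 s, if anything falls off the work surface, if the arm or the gripper's body presses on something with over 40 N, if the wrist force passes 120 N, or if a joint passes its speed limit or range.

## Robot

A 6-joint arm with a two-finger parallel gripper is mounted at the origin on the work surface. World frame = base frame: x ahead of the robot, y to its left, z up, the work surface at z = 0. Lengths are in m, angles in rad, forces in N, time in s.
With the tool pointing down it reaches from about 0.4 to 0.825 m from the base axis. Payload 7 kg.
Tool frame: the origin (TCP) lies midway between the tips of the shut fingers; the grasp point (between the pads) lies 19 mm behind it; z points along the fingers, y is the line along which they close (so a half turn about z gives the same grasp; the last joint's range is limited). The gripper opens to 88 mm and grips with 3 to 60 N. Pads are 19 mm wide; open, the fingers measure 130 mm over their backs; the gripper's body (78 mm by 193 mm) begins 47 mm behind the grasp point.
Start: joints at [1.524, 0.359, 0.012, 0, -1.224, -0.288], TCP at [0.222, 0.637, 0.227] pointing down, gripper open.
Joint ranges: [-3.07, 3.07], [-1.43, 2.12], [-1.02, 1.25], [-3.03, 1.67], [-3.05, -0], [-3.03, 3.03]. Speed limits (rad/s): [2.39, 2.39, 3.01, 3.14, 3.14, 3.14].

## Interface

Orientations are given as [roll, pitch, yaw] about the fixed x, y, z axes, in that order (R = Rz(yaw) Ry(pitch) Rx(roll)).
In Python, from station import get_state, grab_frame, calibration, job_done, boxes_of, regions_of, spot_point gives the robot as it stands. The module is installed in compiled form; this text tells all that it offers.
- The arm moves only by the tool arm_command, never from a script. Its argument "commands" is a list of rows, each an object of numbers: "tx", "ty", "tz": the shift along the tool's x, y, z each as a share of 25 cm, from -1 to 1; "twist": the turn about the tool's z as a share of 180 degrees, from -1 to 1. A call has exactly 8 rows; each row is the pose to reach, as a shift and turn from the pose commanded when the call began, along the tool's axes at that moment, turning the shorter way round; what a row does not reach only later rows make up. A row lasts 1/12 s, in which the tool goes at most 41.7 mm and 7.16 degrees, less where a joint would pass 70% of its speed; a pose out of reach is approached as far as the arm can. A call with a number of a shift or a turn outside -1 to 1 is refused whole. A call with a gripper value outside its range is refused whole. "claw" is the opening, from 0 (shut) to 1 (fully open), set as the call begins (left out, the last holds). The fingers move at their own pace and stop on an object; "grip_force" is the grip in N (left out, the last holds). Time passes only in rows, so rows that repeat a pose let the fingers close, or fill a call up. It gives the time, the measured TCP pose, the force, the opening and the grip force at its end, in the units of the state.
- get_state(): the state, without advancing time (a new reading comes with each control period).
- grab_frame(name): name is "side" or "top"; returns the picture (420x560x3 uint8, red, green, blue); there is no depth.
- calibration(name): a dict with "camera_matrix" (3x3 intrinsics, pixels), "extrinsics" (4x4, takes a point from camera to world coordinates). Camera axes: x right, y down, z forward; pixel columns grow to the right and rows downward; lengths in m; the calibration is good to about 2 mm. A picture is of the moment at which its call begins. calibration takes no time and is no camera call.
- job_done(): hands the job in; it is judged then, once.
Trained networks look in the newest picture that a camera, given by its name, has taken for a name from the list of things; names that differ only in an ending like _2 or _b are one class to them, and where a whole thing is asked for, a point or a joint stands for the part that bears it (a point fixed in the world has none). Each returns a list of dicts, best first, with "score" (0 to 1); they miss things now and then, are a little off and sometimes report something else, mostly with a low value. They report only what shows in the picture. A call takes as long as a camera call.
- boxes_of(query, camera): "rect" ([left, top, right, bottom] in pixels, round what is visible of it).
- regions_of(query, camera): "region" (420x560 bool, what is visible of it) and "rect" ([left, top, right, bottom] in pixels, round what is visible of it).
- spot_point(query, camera): "uv" ([column, row] in pixels: a listed point, or the origin of a listed thing).
The state is a dict: "t": time; "q": joint angles; "qd": joint speeds; "joint_efforts": joint torques, N m; "eef_pos": TCP position; "ee_rot": TCP orientation; "force": force on the tool from outside, world axes, zero at the start; "moment": the same for the moment, N m; "width": finger opening in m; "gripper_force": force on a finger pad.
Only numpy, scipy, OpenCV 4.12 (cv2) and the standard library are available. Lean on these libraries where they do the work, as an engineer would, in place of code of your own. Each camera call takes 0.05 s, during which the arm holds its last target. There are 200 camera calls.

## Working session

There is one attempt and no reset: what is moved stays moved. The work goes in short steps, Python scripts to look and compute and a tool call to move; the robot and the scene stay as the last step left them, time stands still between calls to the robot, and variables do not carry over. Pictures are saved under pics/ and viewed, at most 10 in all, crops included, and the job is handed in when it is done.

Besides the shell and the picture viewer there is one more tool, called after ">>>" in YAML: its name, and indented under it one key for each argument. arm_command: Moves the arm, as the interface text tells. Shift numbers are shares of 25 cm and turn numbers shares of 180 degrees, none past 1 either way. Its arguments: {"type":"object","properties":{"commands":{"type":"array"},"claw":{"type":"number"},"grip_force":{"type":"number"}},"required":["commands"]}

```bash
mkdir -p pics; cat > h.py <<'E'
import numpy as np,cv2
from station import *
def ray(cam,uv,z):
    c=calibration(cam);K=np.array(c["camera_matrix"]);T=np.array(c["extrinsics"])
    d=T[:3,:3]@np.linalg.inv(K)@[uv[0],uv[1],1];o=T[:3,3]
    return (o+d*(z-o[2])/d[2])
def save(cam,n):
    f=grab_frame(cam);cv2.imwrite(f"pics/{n}.png",f[:,:,::-1]);return f
E
python3 - <<'E'
from h import *
np.set_printoptions(precision=3,suppress=True)
a=save("top","t0");b=save("side","s0")
for c in("top","side"):print(c,np.array(calibration(c)["extrinsics"])[:3,3])
H=dict(plate=0,scrap_pan=0,rivet_tray=0,flat_stub=.047,square_stub=.05,angle_stub=.05,punch=.04,collar=.04,oil_bottle=0,flux_can=0)
for n,z in H.items():
  for c in("top","side"):
    for r in spot_point(n,c)[:2]:print(n,c,round(r["score"],2),np.round(r["uv"]),ray(c,r["uv"],z)[:2])
s=get_state();print(s["t"],s["eef_pos"],s["ee_rot"],s["force"])
E
```

```text
top [0.367 0.009 1.335]
side [ 0.514 -0.891  0.982]
plate top 0.55 [282. 222.] [0.525 0.009]
scrap_pan top 0.55 [210. 227.] [0.511 0.207]
scrap_pan side 0.84 [266. 175.] [0.504 0.194]
rivet_tray top 0.73 [348. 204.] [ 0.573 -0.174]
rivet_tray side 0.66 [289. 287.] [ 0.558 -0.18 ]
flat_stub top 0.65 [288. 216.] [ 0.535 -0.009]
flat_stub top 0.45 [441. 215.] [ 0.535 -0.412]
flat_stub side 0.53 [277. 220.] [ 0.532 -0.018]
square_stub top 0.53 [287. 182.] [ 0.626 -0.006]
square_stub side 0.64 [313. 215.] [ 0.617 -0.004]
angle_stub top 0.53 [292. 248.] [ 0.45  -0.016]
angle_stub side 0.5 [242. 222.] [ 0.447 -0.027]
punch top 0.44 [271. 199.] [0.583 0.038]
punch side 0.65 [295. 204.] [0.576 0.044]
collar top 0.48 [302. 232.] [ 0.492 -0.046]
collar side 0.72 [258. 236.] [ 0.486 -0.062]
oil_bottle top 0.9 [440. 217.] [ 0.535 -0.424]
oil_bottle side 0.92 [284. 390.] [ 0.542 -0.422]
flux_can top 0.9 [135. 217.] [0.54  0.413]
flux_can side 0.94 [279. 125.] [0.541 0.421]
1.1 [0.222 0.637 0.227] [-3.142 -0.    -0.335] [0.572 0.691 0.134]
```

View pics/t0.png

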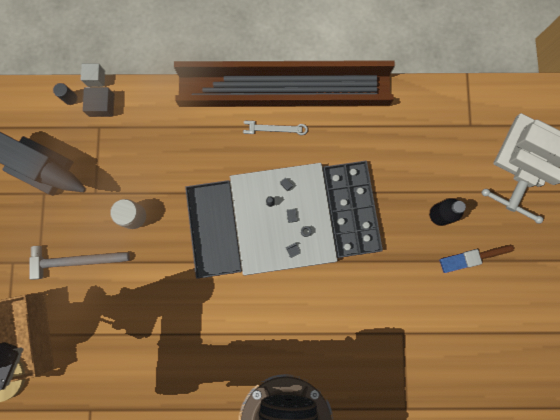

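View pics/s0.png

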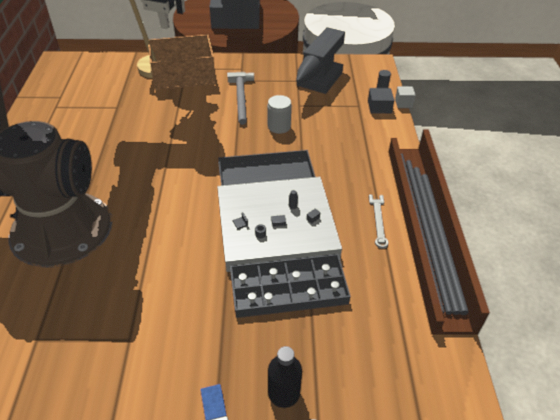

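The pan is on the +y (left) side and the tray on the right. Offcuts in the top view: (287,184), (292,215), (293,250). The punch is at (271,200) and the collar at (308,231). Next I get the plate axes and look closer.

```bash
python3 - <<'E'
from h import *
np.set_printoptions(precision=4,suppress=True)
f=save("top","t1")
cv2.imwrite("pics/t1c.png",cv2.resize(f[150:290,180:390],None,fx=3.8,fy=3.8,interpolation=cv2.INTER_CUBIC)[:,:,::-1])
m=np.zeros((420,560),np.uint8)
g=(f.min(2)>140).astype(np.uint8); n,l,s,c=cv2.connectedComponentsWithStats(cv2.morphologyEx(g,cv2.MORPH_OPEN,np.ones((3,3))))
k=l[210,255]; ys,xs=np.where(l==k)
P=np.array([ray("top",p,.04)[:2] for p in zip(xs,ys)],np.float32)
r=cv2.minAreaRect(P);print(r)
bp=cv2.boxPoints(r);print(bp)
ctr=np.array(r[0]); 
e=[bp[(i+1)%4]-bp[i] for i in range(2)]; ex=max(e,key=lambda v:abs(v[0]));ex=ex/np.linalg.norm(ex)*np.sign(ex[0]);ey=np.array([-ex[1],ex[0]])
print("ex",ex,np.degrees(np.arctan2(ex[1],ex[0])))
for n,z in dict(scrap_pan=.03,rivet_tray=.03,flat_stub=.047,square_stub=.05,angle_stub=.05,punch=.06,collar=.05).items():
  for cam in("top","side"):
    R=regions_of(n,cam)
    if not R: continue
    ys,xs=np.where(R[0]["region"]); Q=np.array([ray(cam,p,z)[:2] for p in zip(xs,ys)])-ctr
    L=np.c_[Q@ex,Q@ey]; print(n,cam,round(R[0]["score"],2),L.min(0),L.max(0),(L.min(0)+L.max(0))/2)
E
```

```text
Traceback (most recent call last):
  File "h.py", line 4, in ray
    c=calibration(cam);K=np.array(c["camera_matrix"]);T=np.array(c["extrinsics"])
ValueError: time passes only in moves, steps and waits
```

View pics/t1c.png

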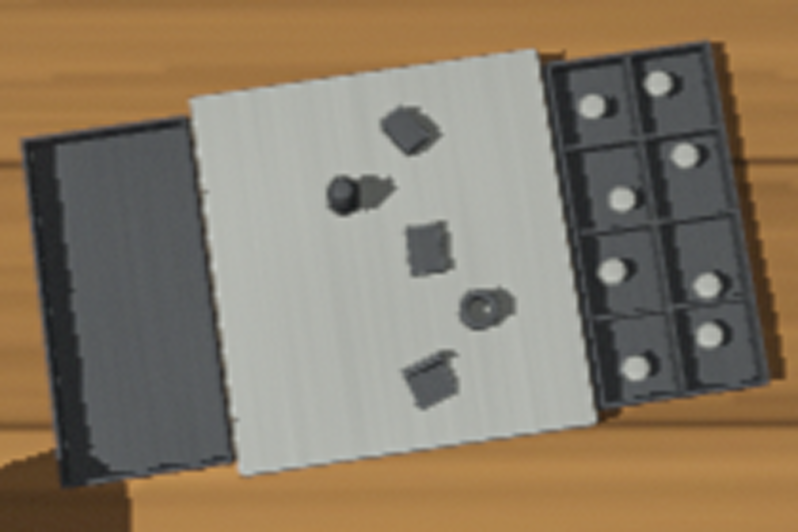

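The crop shows the plate clearly, with the offcuts at crop (411,130), (429,248) and (432,380). The punch is between the upper lanes and the collar between the lower ones. Calibration calls are limited, so I cache the result.

```bash
cat > h.py <<'E'
import numpy as np,cv2
from station import *
C={c:calibration(c) for c in("top","side")}
def ray(cam,uv,z):
    uv=np.atleast_2d(np.array(uv,float));K=np.array(C[cam]["camera_matrix"]);T=np.array(C[cam]["extrinsics"])
    d=np.c_[uv,np.ones(len(uv))]@np.linalg.inv(K).T@T[:3,:3].T;o=T[:3,3]
    return (o+d*((z-o[2])/d[:,2])[:,None])[:,:2]
def save(cam,n):
    f=grab_frame(cam);cv2.imwrite(f"pics/{n}.png",f[:,:,::-1]);return f
def locate(ctr,ex,names,cams=("top","side")):
  ey=np.array([-ex[1],ex[0]])
  for n,z in names.items():
   for cam in cams:
    R=regions_of(n,cam)
    if not R: print(n,cam,"none");continue
    ys,xs=np.where(R[0]["region"]); Q=ray(cam,np.c_[xs,ys],z)-ctr
    L=np.c_[Q@ex,Q@ey]; print(n,cam,round(R[0]["score"],2),L.min(0),L.max(0),L.mean(0))
E
python3 - <<'E'
from h import *
np.set_printoptions(precision=4,suppress=True)
f=cv2.imread("pics/t1.png")
g=(f.min(2)>140).astype(np.uint8); n,l,s,c=cv2.connectedComponentsWithStats(cv2.morphologyEx(g,cv2.MORPH_OPEN,np.ones((3,3))))
ys,xs=np.where(l==l[210,255])
r=cv2.minAreaRect(ray("top",np.c_[xs,ys],.04).astype(np.float32));print(r)
bp=cv2.boxPoints(r);ctr=np.array(r[0]); 
e=[bp[(i+1)%4]-bp[i] for i in range(2)]; ex=max(e,key=lambda v:abs(v[0]));ex=ex/np.linalg.norm(ex)*np.sign(ex[0])
print("ctr",ctr,"ex",ex,np.degrees(np.arctan2(ex[1],ex[0])));np.save("pl.npy",np.r_[ctr,ex])
locate(ctr,ex,dict(scrap_pan=.03,rivet_tray=.03,flat_stub=.05,square_stub=.055,angle_stub=.05,punch=.07,collar=.055))
print(get_state()["t"])
E
```

```text
((0.5317025780677795, 0.007354915142059326), (0.26800328493118286, 0.24794979393482208), 8.06779670715332)
ctr [0.5317 0.0074] ex [0.9901 0.1403] 8.067795
scrap_pan top 0.79 [-0.126   0.1248] [0.1285 0.2508] [-0.0012  0.188 ]
scrap_pan side 0.69 [-0.1319  0.1306] [0.1208 0.2472] [-0.0062  0.1875]
rivet_tray top 0.94 [-0.1256 -0.2504] [ 0.1256 -0.1262] [-0.0027 -0.1886]
rivet_tray side 0.64 [-0.1312 -0.274 ] [ 0.1224 -0.1297] [-0.0062 -0.2043]
flat_stub top 0.37 [-0.1263 -0.2492] [ 0.1204 -0.1222] [-0.0044 -0.1851]
flat_stub side 0.62 [-0.0212 -0.0471] [ 0.0147 -0.0116] [-0.0031 -0.0294]
square_stub top none
square_stub side none
angle_stub top none
angle_stub side 0.62 [-0.1116 -0.0427] [-0.0757  0.0108] [-0.0923 -0.0193]
punch top none
punch side 0.53 [ 0.0246 -0.0151] [0.0525 0.0467] [0.0391 0.0143]
collar top 0.57 [-0.0596 -0.0692] [-0.0306 -0.0425] [-0.0455 -0.0557]
collar side 0.55 [-0.0652 -0.0829] [-0.0367 -0.0385] [-0.051  -0.0614]
1.85
```

>>> arm_command:
  commands:
    - {"tx": 0.9,"ty": 0.77,"twist": 0.3}
    - {"tx": 0.9,"ty": 0.77,"twist": 0.3}
    - {"tx": 0.9,"ty": 0.77,"twist": 0.3}
    - {"tx": 0.9,"ty": 0.77,"twist": 0.3}
    - {"tx": 0.9,"ty": 0.77,"twist": 0.3}
    - {"tx": 0.9,"ty": 0.77,"twist": 0.3}
    - {"tx": 0.9,"ty": 0.77,"twist": 0.3}
    - {"tx": 0.9,"ty": 0.77,"twist": 0.3}
  claw: 0

```text
invalid input
```

>>> arm_command:
  commands:
    - {"tx": 0.9,"ty": 0.77,"tz": 0,"twist": 0.3}
    - {"tx": 0.9,"ty": 0.77,"tz": 0,"twist": 0.3}
    - {"tx": 0.9,"ty": 0.77,"tz": 0,"twist": 0.3}
    - {"tx": 0.9,"ty": 0.77,"tz": 0,"twist": 0.3}
    - {"tx": 0.9,"ty": 0.77,"tz": 0,"twist": 0.3}
    - {"tx": 0.9,"ty": 0.77,"tz": 0,"twist": 0.3}
    - {"tx": 0.9,"ty": 0.77,"tz": 0,"twist": 0.3}
    - {"tx": 0.9,"ty": 0.77,"tz": 0,"twist": 0.3}
  claw: 0
  grip_force: 20

```text
t: 2.52
eef_pos: [0.3727, 0.3769, 0.2271]
ee_rot: [3.142, -0.0, -1.287]
force: [-0.6, -0.6, 0.3]
width: 0.0402
gripper_force: 0.0
```

>>> arm_command:
  commands:
    - {"tx": 1,"ty": -0.24,"tz": 0,"twist": 0.049}
    - {"tx": 1,"ty": -0.24,"tz": 0,"twist": 0.049}
    - {"tx": 1,"ty": -0.24,"tz": 0,"twist": 0.049}
    - {"tx": 1,"ty": -0.24,"tz": 0,"twist": 0.049}
    - {"tx": 1,"ty": -0.24,"tz": 0,"twist": 0.049}
    - {"tx": 1,"ty": -0.24,"tz": 0,"twist": 0.049}
    - {"tx": 1,"ty": -0.24,"tz": 0,"twist": 0.049}
    - {"tx": 1,"ty": -0.24,"tz": 0,"twist": 0.049}

```text
t: 3.18
eef_pos: [0.5018, 0.1574, 0.2266]
ee_rot: [-3.142, -0.0, -1.435]
force: [-0.1, 0.4, 0.7]
width: 0.0001
gripper_force: 0.0
```

>>> arm_command:
  commands:
    - {"tx": 0.93,"ty": -0.386,"tz": 0.3,"twist": 0}
    - {"tx": 0.93,"ty": -0.386,"tz": 0.3,"twist": 0}
    - {"tx": 0.93,"ty": -0.386,"tz": 0.3,"twist": 0}
    - {"tx": 0.93,"ty": -0.386,"tz": 0.3,"twist": 0}
    - {"tx": 0.93,"ty": -0.386,"tz": 0.3,"twist": 0}
    - {"tx": 0.93,"ty": -0.386,"tz": 0.3,"twist": 0}
    - {"tx": 0.93,"ty": -0.386,"tz": 0.3,"twist": 0}
    - {"tx": 0.93,"ty": -0.386,"tz": 0.3,"twist": 0}

```text
t: 3.85
eef_pos: [0.629, -0.0588, 0.1493]
ee_rot: [3.138, -0.0, -1.434]
force: [0.2, 0.6, -0.2]
width: 0.0007
gripper_force: 0.0
```

```bash
python3 - <<'E'
from h import *
s=get_state();p=np.load("pl.npy");d=np.array(s["eef_pos"][:2])-p[:2];ex=p[2:]
print(s["eef_pos"],s["ee_rot"],d@ex,d@[-ex[1],ex[0]])
f=save("side","s1")
cv2.imwrite("pics/s1c.png",cv2.resize(f[130:320,190:370],None,fx=3,fy=3,interpolation=cv2.INTER_CUBIC)[:,:,::-1])
E
```

```text
[ 0.62904429 -0.05878204  0.14931812] [ 3.13849384e+00 -2.74973824e-04 -1.43393399e+00] 0.0870963284779053 -0.07914378304938022
```

View pics/s1c.png

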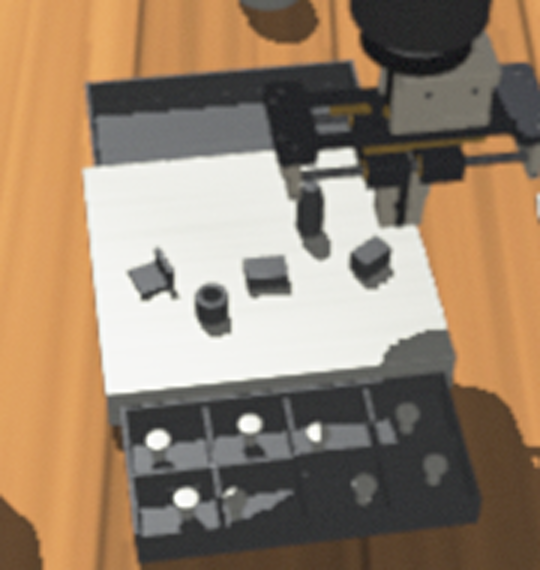

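The punch and collar stand clear and the fingers are above the free plate behind the square stub. Lowering.

>>> arm_command:
  commands:
    - {"tx": 0,"ty": 0,"tz": 0.15,"twist": 0}
    - {"tx": 0,"ty": 0,"tz": 0.28,"twist": 0}
    - {"tx": 0,"ty": 0,"tz": 0.36,"twist": 0}
    - {"tx": 0,"ty": 0,"tz": 0.4,"twist": 0}
    - {"tx": 0,"ty": 0,"tz": 0.42,"twist": 0}
    - {"tx": 0,"ty": 0,"tz": 0.42,"twist": 0}
    - {"tx": 0,"ty": 0,"tz": 0.42,"twist": 0}
    - {"tx": 0,"ty": 0,"tz": 0.42,"twist": 0}

```text
t: 4.57
eef_pos: [0.6299, -0.0564, 0.0484]
ee_rot: [-3.139, -0.0, -1.431]
force: [-0.7, -0.6, 0.1]
width: 0.0007
gripper_force: 0.0
```

>>> arm_command:
  commands:
    - {"tx": -0.03,"ty": 0,"tz": 0.005,"twist": 0}
    - {"tx": -0.06,"ty": 0,"tz": 0.01,"twist": 0}
    - {"tx": -0.1,"ty": 0,"tz": 0.01,"twist": 0}
    - {"tx": -0.15,"ty": 0,"tz": 0.01,"twist": 0}
    - {"tx": -0.2,"ty": 0,"tz": 0.01,"twist": 0}
    - {"tx": -0.25,"ty": 0,"tz": 0.01,"twist": 0}
    - {"tx": -0.3,"ty": 0,"tz": 0.01,"twist": 0}
    - {"tx": -0.35,"ty": 0,"tz": 0.01,"twist": 0}

```text
t: 5.23
eef_pos: [0.6164, 0.0312, 0.0442]
ee_rot: [-3.141, -0.0, -1.431]
force: [0.2, -1.2, 0.4]
width: 0.0001
gripper_force: 0.4
```

>>> arm_command:
  commands:
    - {"tx": -0.05,"ty": 0,"tz": 0,"twist": 0}
    - {"tx": -0.1,"ty": 0,"tz": 0,"twist": 0}
    - {"tx": -0.15,"ty": 0,"tz": 0,"twist": 0}
    - {"tx": -0.19,"ty": 0,"tz": 0,"twist": 0}
    - {"tx": -0.23,"ty": 0,"tz": 0,"twist": 0}
    - {"tx": -0.26,"ty": 0,"tz": 0,"twist": 0}
    - {"tx": -0.29,"ty": 0,"tz": 0,"twist": 0}
    - {"tx": -0.32,"ty": 0,"tz": 0,"twist": 0}

```text
t: 5.9
eef_pos: [0.6053, 0.1094, 0.044]
ee_rot: [3.141, -0.0, -1.431]
force: [0.1, -0.5, 0.4]
width: 0.0005
gripper_force: 0.4
```

```bash
python3 - <<'E'
from h import *
s=get_state();p=np.load("pl.npy");d=np.array(s["eef_pos"][:2])-p[:2];ex=p[2:]
print(s["eef_pos"],s["ee_rot"],d@ex,d@[-ex[1],ex[0]])
f=save("side","s2")
cv2.imwrite("pics/s2c.png",cv2.resize(f[130:320,190:370],None,fx=3,fy=3,interpolation=cv2.INTER_CUBIC)[:,:,::-1])
E
```

```text
[0.60530666 0.10942324 0.04403412] [ 3.14147547e+00 -1.03845575e-04 -1.43128797e+00] 0.08720035895969785 0.0907281822611921
```

View pics/s2c.png

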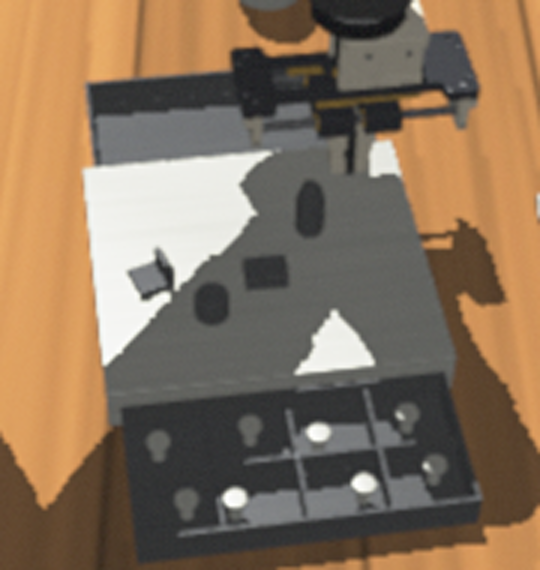

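The stub is moving ahead of the fingers, which cover it. The punch and collar haven't moved. Pushing over the edge, then lifting.

>>> arm_command:
  commands:
    - {"tx": -0.03,"ty": 0,"tz": 0,"twist": 0}
    - {"tx": -0.06,"ty": 0,"tz": 0,"twist": 0}
    - {"tx": -0.1,"ty": 0,"tz": 0,"twist": 0}
    - {"tx": -0.14,"ty": 0,"tz": 0,"twist": 0}
    - {"tx": -0.18,"ty": 0,"tz": 0,"twist": 0}
    - {"tx": -0.22,"ty": 0,"tz": 0,"twist": 0}
    - {"tx": -0.22,"ty": 0,"tz": 0,"twist": 0}
    - {"tx": -0.22,"ty": 0,"tz": -0.1,"twist": 0}

```text
t: 6.62
eef_pos: [0.5947, 0.163, 0.0648]
ee_rot: [3.134, -0.002, -1.431]
force: [-0.2, -0.3, -1.4]
width: 0.0007
gripper_force: 0.0
```

>>> arm_command:
  commands:
    - {"tx": 0,"ty": 0,"tz": -0.15,"twist": 0}
    - {"tx": 0,"ty": 0,"tz": -0.3,"twist": 0}
    - {"tx": 0.1,"ty": 0.1,"tz": -0.32,"twist": 0}
    - {"tx": 0.25,"ty": 0.25,"tz": -0.32,"twist": 0}
    - {"tx": 0.4,"ty": 0.348,"tz": -0.32,"twist": 0}
    - {"tx": 0.55,"ty": 0.348,"tz": -0.32,"twist": 0}
    - {"tx": 0.7,"ty": 0.348,"tz": -0.32,"twist": 0}
    - {"tx": 0.8,"ty": 0.348,"tz": -0.32,"twist": 0}

```text
t: 7.28
eef_pos: [0.5387, -0.0491, 0.1498]
ee_rot: [-3.141, 0.0, -1.431]
force: [0.7, 0.2, 0.1]
width: 0.0003
gripper_force: 0.0
```

```bash
python3 - <<'E'
from h import *
s=get_state();p=np.load("pl.npy");d=np.array(s["eef_pos"][:2])-p[:2];ex=p[2:]
print(s["eef_pos"],s["ee_rot"],d@ex,d@[-ex[1],ex[0]])
f=save("side","s3")
cv2.imwrite("pics/s3c.png",cv2.resize(f[130:320,190:370],None,fx=3,fy=3,interpolation=cv2.INTER_CUBIC)[:,:,::-1])
E
```

```text
[ 0.53871227 -0.04907689  0.14978058] [-3.14064339e+00  3.42514648e-05 -1.43087089e+00] -0.0009795925989131654 -0.05685706252694164
```

View pics/s3c.png

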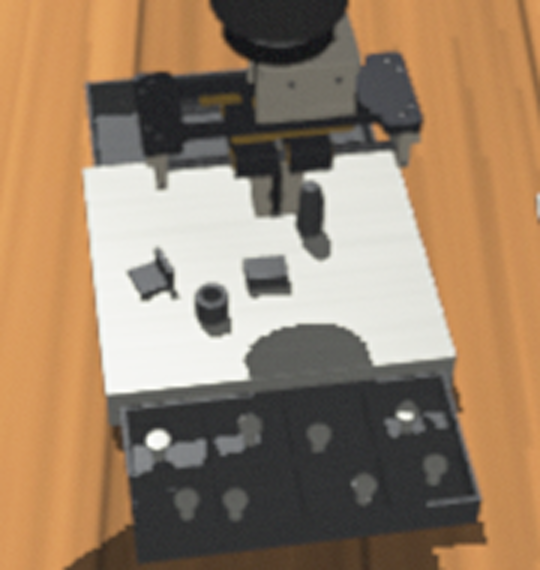

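The square stub is off the plate, and the others are untouched. Now the middle lane.

>>> arm_command:
  commands:
    - {"tx": 0.09,"ty": 0,"tz": 0.05,"twist": 0}
    - {"tx": 0.09,"ty": 0,"tz": 0.18,"twist": 0}
    - {"tx": 0.09,"ty": 0,"tz": 0.3,"twist": 0}
    - {"tx": 0.09,"ty": 0,"tz": 0.38,"twist": 0}
    - {"tx": 0.09,"ty": 0,"tz": 0.41,"twist": 0}
    - {"tx": 0.09,"ty": 0,"tz": 0.42,"twist": 0}
    - {"tx": 0.09,"ty": 0,"tz": 0.42,"twist": 0}
    - {"tx": 0.09,"ty": 0,"tz": 0.42,"twist": 0}

```text
t: 8.0
eef_pos: [0.5436, -0.0688, 0.0453]
ee_rot: [-3.14, -0.0, -1.431]
force: [0.2, -0.9, 0.4]
width: 0.0006
gripper_force: 0.0
```

>>> arm_command:
  commands:
    - {"tx": -0.03,"ty": 0,"tz": 0,"twist": 0}
    - {"tx": -0.06,"ty": 0,"tz": 0,"twist": 0}
    - {"tx": -0.1,"ty": 0,"tz": 0,"twist": 0}
    - {"tx": -0.14,"ty": 0,"tz": 0,"twist": 0}
    - {"tx": -0.18,"ty": 0,"tz": 0,"twist": 0}
    - {"tx": -0.22,"ty": 0,"tz": 0,"twist": 0}
    - {"tx": -0.26,"ty": 0,"tz": 0,"twist": 0}
    - {"tx": -0.3,"ty": 0,"tz": 0,"twist": 0}

```text
t: 8.67
eef_pos: [0.532, 0.0064, 0.0441]
ee_rot: [-3.142, -0.0, -1.431]
force: [-0.2, -0.3, 0.5]
width: 0.0004
gripper_force: 0.4
```

>>> arm_command:
  commands:
    - {"tx": -0.04,"ty": 0,"tz": 0,"twist": 0}
    - {"tx": -0.08,"ty": 0,"tz": 0,"twist": 0}
    - {"tx": -0.12,"ty": 0,"tz": 0,"twist": 0}
    - {"tx": -0.16,"ty": 0,"tz": 0,"twist": 0}
    - {"tx": -0.2,"ty": 0,"tz": 0,"twist": 0}
    - {"tx": -0.24,"ty": 0,"tz": 0,"twist": 0}
    - {"tx": -0.28,"ty": 0,"tz": 0,"twist": 0}
    - {"tx": -0.32,"ty": 0,"tz": 0,"twist": 0}

```text
t: 9.33
eef_pos: [0.5208, 0.0853, 0.044]
ee_rot: [3.142, -0.0, -1.431]
force: [0.7, -1.0, -0.0]
width: 0.0007
gripper_force: 0.3
```

>>> arm_command:
  commands:
    - {"tx": -0.04,"ty": 0,"tz": 0,"twist": 0}
    - {"tx": -0.08,"ty": 0,"tz": 0,"twist": 0}
    - {"tx": -0.13,"ty": 0,"tz": 0,"twist": 0}
    - {"tx": -0.18,"ty": 0,"tz": 0,"twist": 0}
    - {"tx": -0.22,"ty": 0,"tz": 0,"twist": 0}
    - {"tx": -0.26,"ty": 0,"tz": 0,"twist": 0}
    - {"tx": -0.26,"ty": 0,"tz": 0,"twist": 0}
    - {"tx": -0.26,"ty": 0,"tz": -0.1,"twist": 0}

```text
t: 10.0
eef_pos: [0.5092, 0.1481, 0.0654]
ee_rot: [3.135, -0.003, -1.431]
force: [0.5, -0.5, -0.1]
width: 0.0004
gripper_force: 0.0
```

>>> arm_command:
  commands:
    - {"tx": 0,"ty": 0,"tz": -0.15,"twist": 0}
    - {"tx": 0,"ty": 0,"tz": -0.3,"twist": 0}
    - {"tx": 0.1,"ty": 0.1,"tz": -0.32,"twist": 0}
    - {"tx": 0.25,"ty": 0.25,"tz": -0.32,"twist": 0}
    - {"tx": 0.4,"ty": 0.352,"tz": -0.32,"twist": 0}
    - {"tx": 0.55,"ty": 0.352,"tz": -0.32,"twist": 0}
    - {"tx": 0.7,"ty": 0.352,"tz": -0.32,"twist": 0}
    - {"tx": 0.8,"ty": 0.352,"tz": -0.32,"twist": 0}

```text
t: 10.67
eef_pos: [0.4518, -0.0638, 0.1497]
ee_rot: [-3.14, 0.0, -1.431]
force: [1.3, 0.6, 0.9]
width: 0.0002
gripper_force: 0.0
```

```bash
python3 - <<'E'
from h import *
s=get_state();p=np.load("pl.npy");d=np.array(s["eef_pos"][:2])-p[:2];ex=p[2:]
print(s["eef_pos"],s["ee_rot"],d@ex,d@[-ex[1],ex[0]])
f=save("side","s4")
cv2.imwrite("pics/s4c.png",cv2.resize(f[130:320,190:370],None,fx=3,fy=3,interpolation=cv2.INTER_CUBIC)[:,:,::-1])
E
```

```text
[ 0.451775   -0.06379517  0.14969329] [-3.14039407e+00  1.52752361e-04 -1.43074281e+00] -0.08912205519684778 -0.05922847925448367
```

View pics/s4c.png

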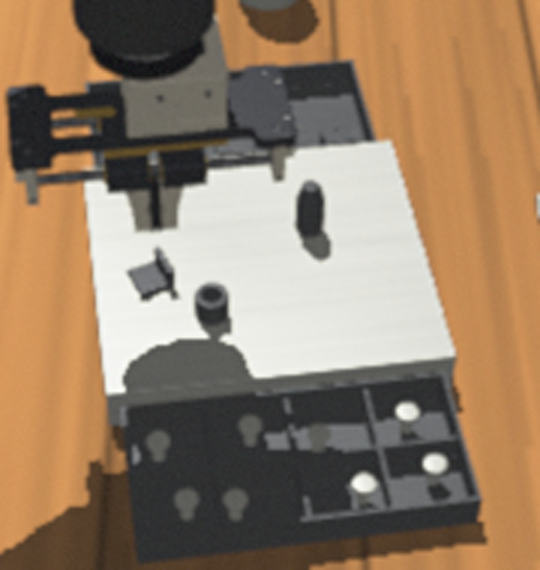

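The middle lane is empty too. Now the last lane, with the angle stub.

>>> arm_command:
  commands:
    - {"tx": 0.09,"ty": 0,"tz": 0.05,"twist": 0}
    - {"tx": 0.09,"ty": 0,"tz": 0.18,"twist": 0}
    - {"tx": 0.09,"ty": 0,"tz": 0.3,"twist": 0}
    - {"tx": 0.09,"ty": 0,"tz": 0.38,"twist": 0}
    - {"tx": 0.09,"ty": 0,"tz": 0.41,"twist": 0}
    - {"tx": 0.09,"ty": 0,"tz": 0.425,"twist": 0}
    - {"tx": 0.09,"ty": 0,"tz": 0.425,"twist": 0}
    - {"tx": 0.09,"ty": 0,"tz": 0.425,"twist": 0}

```text
t: 11.38
eef_pos: [0.4567, -0.0836, 0.0438]
ee_rot: [-3.14, -0.0, -1.431]
force: [-0.5, 0.5, 0.1]
width: 0.0006
gripper_force: 0.0
```

>>> arm_command:
  commands:
    - {"tx": -0.03,"ty": 0,"tz": 0,"twist": 0}
    - {"tx": -0.06,"ty": 0,"tz": 0,"twist": 0}
    - {"tx": -0.1,"ty": 0,"tz": 0,"twist": 0}
    - {"tx": -0.14,"ty": 0,"tz": 0,"twist": 0}
    - {"tx": -0.18,"ty": 0,"tz": 0,"twist": 0}
    - {"tx": -0.22,"ty": 0,"tz": 0,"twist": 0}
    - {"tx": -0.26,"ty": 0,"tz": 0,"twist": 0}
    - {"tx": -0.3,"ty": 0,"tz": 0,"twist": 0}

```text
t: 12.05
eef_pos: [0.4452, -0.0084, 0.0429]
ee_rot: [-3.141, -0.0, -1.431]
force: [0.4, -0.8, 0.5]
width: 0.0001
gripper_force: 0.4
```

>>> arm_command:
  commands:
    - {"tx": -0.04,"ty": 0,"tz": 0,"twist": 0}
    - {"tx": -0.08,"ty": 0,"tz": 0,"twist": 0}
    - {"tx": -0.12,"ty": 0,"tz": 0,"twist": 0}
    - {"tx": -0.16,"ty": 0,"tz": 0,"twist": 0}
    - {"tx": -0.2,"ty": 0,"tz": 0,"twist": 0}
    - {"tx": -0.24,"ty": 0,"tz": 0,"twist": 0}
    - {"tx": -0.28,"ty": 0,"tz": 0,"twist": 0}
    - {"tx": -0.32,"ty": 0,"tz": 0,"twist": 0}

```text
t: 12.72
eef_pos: [0.434, 0.0706, 0.0428]
ee_rot: [3.142, -0.0, -1.431]
force: [-0.4, -0.6, 0.8]
width: 0.0004
gripper_force: 0.4
```

>>> arm_command:
  commands:
    - {"tx": -0.04,"ty": 0,"tz": 0,"twist": 0}
    - {"tx": -0.08,"ty": 0,"tz": 0,"twist": 0}
    - {"tx": -0.13,"ty": 0,"tz": 0,"twist": 0}
    - {"tx": -0.18,"ty": 0,"tz": 0,"twist": 0}
    - {"tx": -0.22,"ty": 0,"tz": 0,"twist": 0}
    - {"tx": -0.26,"ty": 0,"tz": 0,"twist": 0}
    - {"tx": -0.26,"ty": 0,"tz": 0,"twist": 0}
    - {"tx": -0.26,"ty": 0,"tz": -0.1,"twist": 0}

```text
t: 13.38
eef_pos: [0.4227, 0.133, 0.0647]
ee_rot: [3.135, -0.003, -1.431]
force: [0.3, -0.1, -0.5]
width: 0.0004
gripper_force: 0.0
```

>>> arm_command:
  commands:
    - {"tx": 0,"ty": 0,"tz": -0.15,"twist": 0}
    - {"tx": 0,"ty": 0,"tz": -0.3,"twist": 0}
    - {"tx": 0,"ty": 0,"tz": -0.45,"twist": 0}
    - {"tx": 0,"ty": 0,"tz": -0.6,"twist": 0}
    - {"tx": 0,"ty": 0,"tz": -0.7,"twist": 0}
    - {"tx": 0,"ty": 0,"tz": -0.7,"twist": 0}
    - {"tx": 0,"ty": 0,"tz": -0.7,"twist": 0}
    - {"tx": 0,"ty": 0,"tz": -0.7,"twist": 0}

```text
t: 14.05
eef_pos: [0.4246, 0.1338, 0.2422]
ee_rot: [3.141, 0.0, -1.432]
force: [-0.8, -0.7, -0.5]
width: 0.0002
gripper_force: 0.0
```

>>> arm_command:
  commands:
    - {"tx": -0.15,"ty": 0,"tz": 0,"twist": 0}
    - {"tx": -0.3,"ty": 0,"tz": 0,"twist": 0}
    - {"tx": -0.45,"ty": 0,"tz": 0,"twist": 0}
    - {"tx": -0.6,"ty": 0,"tz": 0,"twist": 0}
    - {"tx": -0.75,"ty": 0,"tz": 0,"twist": 0}
    - {"tx": -0.85,"ty": 0,"tz": 0,"twist": 0}
    - {"tx": -0.9,"ty": 0,"tz": 0,"twist": 0}
    - {"tx": -0.9,"ty": 0,"tz": 0,"twist": 0}

```text
t: 14.72
eef_pos: [0.3931, 0.3584, 0.2407]
ee_rot: [3.139, -0.003, -1.429]
force: [-0.2, -0.5, -0.1]
width: 0.0004
gripper_force: 0.0
```

```bash
python3 - <<'E'
from h import *
s=get_state();print(s["t"],s["eef_pos"],s["force"])
f=save("top","t5");g=save("side","s5")
a=cv2.resize(f[150:290,180:390],(399,266),interpolation=cv2.INTER_CUBIC);b=cv2.resize(g[130:320,190:370],(399,421),interpolation=cv2.INTER_CUBIC)
o=np.zeros((421,798,3),np.uint8);o[:266,:399]=a;o[:,399:]=b;cv2.imwrite("pics/c5.png",o[:,:,::-1])
E
```

```text
14.7167 [0.39308431 0.35840693 0.24067388] [-0.15678618 -0.50404027 -0.11027125]
```

View pics/c5.png

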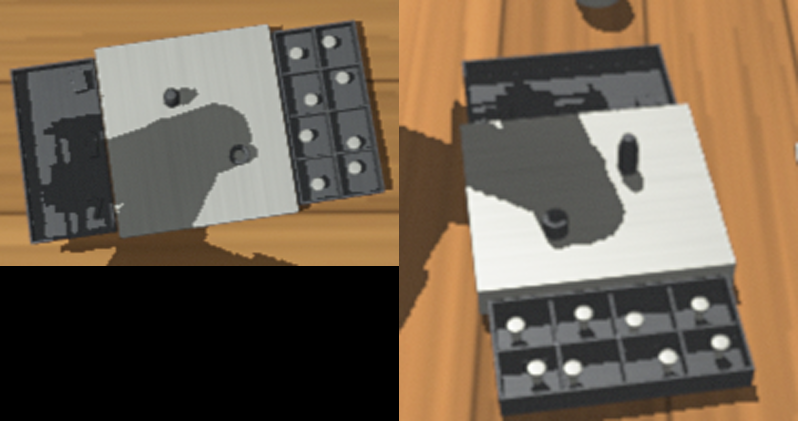

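The plate is clear, and the punch and collar are standing in their places. I brighten the pan to check that the pieces are in it.

```bash
python3 - <<'E'
import cv2,numpy as np
f=cv2.imread("pics/t5.png")[175:285,180:250]
o=np.clip((f/255.)**.5*255*1.1,0,255).astype(np.uint8)
g=cv2.imread("pics/s5.png")[145:195,205:325];g=np.clip((g/255.)**.5*280,0,255).astype(np.uint8)
a=cv2.resize(o,(350,550),interpolation=cv2.INTER_CUBIC);b=cv2.resize(g,(445,185),interpolation=cv2.INTER_CUBIC)
c=np.zeros((550,795,3),np.uint8);c[:,:350]=a;c[:185,350:]=b;cv2.imwrite("pics/c6.png",c)
E
```

```text
(no output)
```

View pics/c6.png

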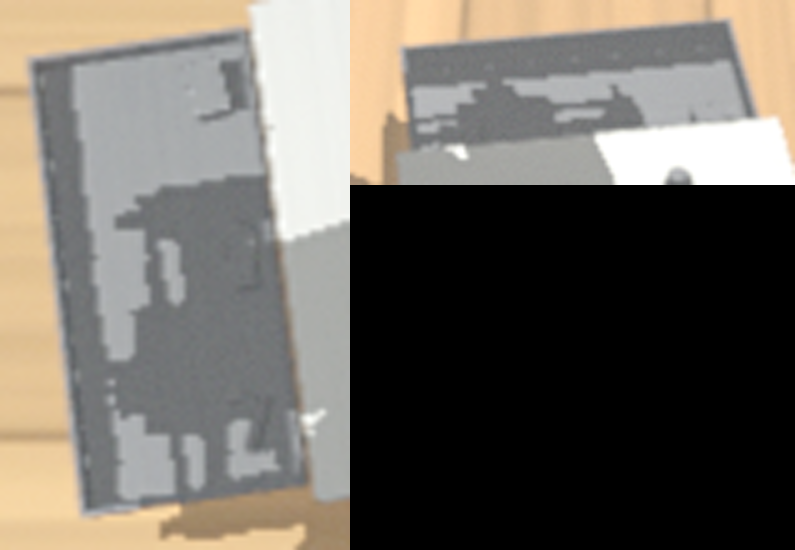

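All three pieces show inside the pan, at crop (215,88), (250,255) and (262,430). Handing in.

```bash
python3 -c "
from station import job_done
print(job_done())"
```

```text
the job is handed in; nothing more can be done
None
```

I swept all three offcuts over the plate's edge into the scrap pan in about 15 s. The last pictures show the punch and collar standing in place, the bottle and can were never approached, and the job is handed in.

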